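Seat the double lid on the jigged tin and lift off its outer lid

TASK

Slide the guard box's clear window fully open, carry the nested pair of lids together by the inner lid's stem and lower it onto the round tin in the box until it sits fully home, then let go of the stem. Then take the outer lid alone by its collar and lift it straight off so that the inner lid stays seated on the tin, ready for marking; finish while still holding the outer lid level and still, straight above the tin and 15 to 20 cm over its rim. Keep the two lids together until they sit on the tin, do not let them drop onto it, leave the window open, and do not disturb the jar, the gauge block or the screwdriver.

Things in the scene. Friction and masses are not known exactly. Their poses are not given: they have to be found in the camera images.
- guard_box: Fixed low white guard box, 210 (x) by 440 (y) by 150 high, walls 8 thick, origin at the centre of its underside on the bench. Its long side lies along its own y. The bay on its -y side (inside 194 by about 217) holds the tin and is covered by the clear window; the bay on its +y side has a fixed white cover.
- guard (a joint): The clear window with aluminium edges on top of the box, 186 by 206, 5 thick, its top 155 above the bench. It slides horizontally along the box's +y. Value in m: 0 shut over the tin bay, 0.20 fully open (over the covered bay, leaving about 200 of the tin bay clear). It needs about 2 N and stays where it is left.
- guard_handle (a point): Centre of the window's black upright handle: a bar 70 long along the box's x, 12 thick along the box's y, rising 30 above the window (from 15 below this point to 15 above it). It rides with the window; its axes are the box's.
- tin_rim (a point): Centre of the mouth of the fixed round steel tin clamped in a dark round jig in the box's bay. z up; the rim is 68 above the bench. Tin: outer diameter 94, bore 86, 48 tall, 45 deep; jig 124 across with three jaws, all at least 30 below the rim.
- inner_lid: Inner steel lid. Origin: centre of its plug's underside; z up the stem. Plug: diameter 81, heights 0 to 8, foot chamfered; flange: diameter 98, heights 8 to 13 (sits on the tin rim, so when seated the origin is 8 below the rim); central round stem: diameter 18, heights 13 to 80. Starts on the rest plate under the outer lid. About 0.25 kg.
- outer_lid: Outer aluminium lid, loose over the inner: lifting the stem carries both. Origin: centre of its disc's underside, lying on the inner flange (13 above the inner origin). Disc: diameter 112, 4 thick, hole 38 for the stem; skirt inside diameter 104, down to 9 below the origin; round collar about the hole: outside diameter 50, heights 4 to 24, the stem rises 43 beyond it. About 0.16 kg.
- rest_plate: Fixed flat grey plate 150 by 150 by 12 high, origin at the centre of its underside; the lid set starts on it.
- jar: Bystander: closed jar, diameter 60, 90 high, origin at the centre of its underside.
- gauge_block: Bystander: steel block 40 by 30 by 50 high, origin at the centre of its underside.
- screwdriver: Bystander: screwdriver lying on the bench, about 200 long along its x.
Not all that is in view belongs to the job. Of the things that look like the outer_lid, the middle-sized one is meant. What is shaped like the inner_lid but purple is not meant.

How it is judged:
On the way, in this order (a step that is already met when the one before it is completed fails the run):
1. the guard window is slid fully open (within 20 mm of its stop) (value of joint guard above 0.18 m), for 0.2 s.
2. the two lids, still nested, are lifted together off the rest plate (z of outer_lid in the frame of inner_lid below 0.018 m and horizontal distance between outer_lid and inner_lid below 0.008 m and z of inner_lid in the frame of rest_plate above 0.06 m), for 0.2 s.
3. the nested lids sit fully home on the tin and the stem is let go (horizontal distance between inner_lid and tin_rim below 0.006 m and z of inner_lid in the frame of tin_rim below -0.0055 m and angle between inner_lid's own z axis and vertical below 0.06 rad and z of outer_lid in the frame of inner_lid below 0.018 m and horizontal distance between outer_lid and inner_lid below 0.008 m and contact force between the fingers and inner_lid below 0.1 N), for 0.2 s.
At the end, for the whole second after the job is handed in: Outer lid held still and level (0.2 rad) by the fingers alone, 130 to 230 mm above the tin rim, within 80 mm sideways of the tin axis; inner lid untouched, at rest and seated on the tin (6 mm sideways, 2.5 mm in height, 0.06 rad); window open by over 180 mm (horizontal distance between inner_lid and tin_rim below 0.006 m and z of inner_lid in the frame of tin_rim below -0.0055 m and angle between inner_lid's own z axis and vertical below 0.06 rad and value of joint guard above 0.18 m and z of outer_lid in the frame of tin_rim between 0.13 and 0.23 m and horizontal distance between outer_lid and tin_rim below 0.08 m and angle between outer_lid's own z axis and vertical below 0.2 rad and linear speed of outer_lid below 0.03 m/s and contact force between the fingers and outer_lid above 1 N and contact force between each of outer_lid, the fingers and inner_lid below 0.05 N and contact force between outer_lid and guard_box below 0.05 N and linear speed of inner_lid below 0.02 m/s); the arm keeps its last pose, push and grip.
It fails at once if the outer lid is parted from the inner lid while the inner lid is not seated on the tin (z of outer_lid in the frame of inner_lid above 0.022 m and not (horizontal distance between inner_lid and tin_rim below 0.006 m and z of inner_lid in the frame of tin_rim below -0.0055 m and angle between inner_lid's own z axis and vertical below 0.06 rad)).
It fails at once if the lids are let go above the tin instead of being lowered onto it (contact force between the fingers and inner_lid below 0.1 N and horizontal distance between inner_lid and tin_rim below 0.06 m and z of inner_lid in the frame of tin_rim above 0.006 m).
It fails at once if the jar, gauge block or screwdriver is moved by more than 30 mm (distance of any of jar, gauge_block, screwdriver from where it was at the start of the episode above 0.03 m).
It also fails if it takes over 72 s, if anything falls off the work surface, if the arm or the gripper's body presses on something with over 40 N, if the wrist force passes 120 N, or if a joint passes its speed limit or range.

ROBOT

A 7-joint arm with a two-finger parallel gripper is mounted at the origin on the work surface. World frame = base frame: x ahead of the robot, y to its left, z up, the work surface at z = 0. Lengths are in m, angles in rad, forces in N, time in s.
With the tool pointing down it reaches from about 0.4 to 0.9 m from the base axis. Payload 5.5 kg.
Tool frame: the origin (TCP) lies midway between the tips of the shut fingers; the grasp point (between the pads) lies arm.tcp_to_grasp behind it (arm.tcp_to_grasp is the distance from the TCP to the grasp point, in m); x points along the fingers, y is the direction in which the jaws open and shut, and the axes are right-handed (so a half turn about x gives the same grasp; the last joint's range is limited). The gripper opens to 92 mm and grips with 3 to 60 N. Pads are 19 mm wide; open, the fingers measure 130 mm over their backs; the gripper's body (75 mm by 190 mm) begins 47 mm behind the grasp point.
Start: joints at [-1.059, 0.501, -0.427, 1.55, 0.221, 1.138, -0.21], TCP at [0.16, 0.63, 0.227] pointing down, gripper open.
Joint ranges: [-2.88, 2.88], [-0.31, 2.03], [-1.54, 1.56], [0.2, 2.42], [-1.41, 4.55], [0.19, 2.02], [-2.57, 2.57]. Speed limits (rad/s): [2.57, 2.57, 3.14, 3.14, 3.14, 3.14, 3.14].

INTERFACE

Orientations are given as a 3x3 rotation matrix whose columns are the frame's x, y, z axes.
In Python, from rig import arm, optics, workorder gives the robot as it stands. The module is installed in compiled form; this text tells all that it offers.
- The arm moves only by the tool drive_tool, never from a script. Its argument "series" is a list of rows, each an object of numbers: "x", "y", "z": the shift along the world's x, y, z normalised to -1 to 1, where 1 is 25 cm; "wx", "wy", "wz": the turn, a rotation vector about the world's x, y, z normalised to -1 to 1, where 1 is pi/2 rad; "jaw": the opening, from 0 (shut) to 1 (fully open). In form: [{"x": .., "y": .., "z": .., "wx": .., "wy": .., "wz": .., "jaw": ..}, ...]. A call has 1 to 12 rows; each row is the pose to reach, as a shift and turn from the pose commanded when the call began; what a row does not reach only later rows make up. A row lasts 1/10 s, in which the tool goes at most 50 mm and 8.59 degrees, less where a joint would pass 70% of its speed; a pose out of reach is approached as far as the arm can. A call with a number of a shift or a turn outside -1 to 1 is refused whole. A call with a gripper value outside its range is refused whole. The fingers move at their own pace and stop on an object; the grip force is fixed at half the most. Time passes only in rows, so rows that repeat a pose let the fingers close. It gives the time, the measured TCP pose, the force and the opening at its end, in the units of the state.
- arm.sense(): the state, without advancing time (a new reading comes with each control period).
- optics.snapshot(name): name is "side" or "top" or "wrist"; returns a dict with "frame" (384x512x3 uint8, red, green, blue), "fx", "fy", "cx", "cy" (pixels), "k1" (the pictures are not rectified: a ray, as slopes to the right and down, at radius r is drawn at 1 + k1 r^2 times it, then the intrinsics apply), "T" (4x4, takes a point from camera to world coordinates). Camera axes: x right, y down, z forward; pixel columns grow to the right and rows downward; lengths in m; the calibration is good to about 2 mm. A picture is of the moment at which its call begins. There is no depth.
- workorder.close_job(): hands the job in, once; it reports no verdict.
The state is a dict: "time_s": time; "qpos": joint angles; "qd": joint speeds; "tau": joint torques, N m; "tool_pos": TCP position; "eef_rot": TCP orientation; "ft_force": force on the tool from outside, world axes, zero at the start; "wrist_torque": the same for the moment, N m; "finger_gap": finger opening in m.
Only numpy, scipy, OpenCV 4.12 (cv2) and the standard library are available. Lean on these libraries where they do the work, as an engineer would, in place of code of your own. Each camera call takes 0.05 s, during which the arm holds its last target. There are 200 camera calls.

## Working session

There is one attempt and no reset: what is moved stays moved. The work goes in short steps, Python scripts to look and compute and a tool call to move; the robot and the scene stay as the last step left them, time stands still between calls to the robot, and variables do not carry over. Pictures are saved under pics/ and viewed, about 8 in all and at most 12, crops included, and the job is handed in when it is done.

Besides the shell and the picture viewer there is one more tool, called after ">>>" by a JSON object that holds its "method" and its "body". drive_tool: Moves the arm, as the interface text tells. Its arguments: {"type":"object","properties":{"series":{"type":"array","items":{"type":"object","properties":{"x":{"type":"number","minimum":-1,"maximum":1},"y":{"type":"number","minimum":-1,"maximum":1},"z":{"type":"number","minimum":-1,"maximum":1},"wx":{"type":"number","minimum":-1,"maximum":1},"wy":{"type":"number","minimum":-1,"maximum":1},"wz":{"type":"number","minimum":-1,"maximum":1},"jaw":{"type":"number"}}}}},"required":["series"]}

```bash
mkdir -p pics; cat > h.py <<'E'
import numpy as np, cv2
from rig import arm, optics, workorder
def snap(n,save=None):
    s=optics.snapshot(n)
    if save: cv2.imwrite('pics/'+save,cv2.cvtColor(s['frame'],cv2.COLOR_RGB2BGR))
    return s
def ray(s,u,v):
    x=(u-s['cx'])/s['fx'];y=(v-s['cy'])/s['fy']
    K=np.eye(3);d=np.array([s['k1'],0,0,0.])
    p=cv2.undistortPoints(np.array([[[x,y]]],float),K,d)[0,0]
    T=s['T'];return T[:3,3],T[:3,:3]@np.array([p[0],p[1],1])
def onz(s,u,v,z):
    o,d=ray(s,u,v);return o+d*(z-o[2])/d[2]
def proj(s,P):
    T=s['T'];c=T[:3,:3].T@(np.array(P)-T[:3,3]);x,y=c[:2]/c[2];r=1+s['k1']*(x*x+y*y)
    return np.array([s['cx']+s['fx']*x*r,s['cy']+s['fy']*y*r])
E
python3 - <<'E'
from h import *
a=snap('top');b=snap('side')
for s in(a,b): print(s['T'].round(3).tolist(),s['fx'],s['k1'])
for n,s in(('top',a),('side',b)):
    cv2.imwrite(f'pics/{n}.png',cv2.resize(cv2.cvtColor(s['frame'],cv2.COLOR_RGB2BGR),(800,600),interpolation=2))
    np.save(n+'.npy',s,allow_pickle=True)
print(arm.sense(),arm.tcp_to_grasp)
E
```

```text
[[0.025, -0.996, 0.082, 0.401], [-1.0, -0.025, 0.009, -0.164], [-0.007, -0.082, -0.997, 1.322], [0.0, 0.0, 0.0, 1.0]] 488.57561320186966 -0.08351361042832607
[[0.924, -0.163, 0.345, 0.226], [-0.381, -0.436, 0.815, -0.896], [0.018, -0.885, -0.465, 0.554], [0.0, 0.0, 0.0, 1.0]] 392.6770767826699 -0.09084980607290537
{'time_s': 0.1, 'qpos': array([-1.05880476,  0.50177704, -0.42681436,  1.55134554,  0.22081703,
        1.13830502, -0.21029336]), 'qd': array([ 2.84336818e-04, -1.50790793e-03, -8.68993963e-05, -9.85056636e-04,
       -1.07479762e-03,  1.54928592e-03, -1.37333815e-03]), 'tau': array([-1.17123834e-02, -5.67858338e+01, -5.83849311e+00, -2.79913008e+01,
       -6.90071192e-02,  2.39683245e-02,  6.53092002e-06]), 'tool_pos': array([0.15993305, 0.62936048, 0.22576826]), 'eef_rot': array([[-4.89666012e-04,  2.46166417e-01,  9.69227453e-01],
       [-1.70790805e-03,  9.69225950e-01, -2.46166898e-01],
       [-9.99998422e-01, -1.77589093e-03, -5.41674005e-05]]), 'ft_force': array([ 0.36498679,  0.32475425, -0.50401524]), 'wrist_torque': array([ 0.00516391, -0.00183357, -0.0218179 ]), 'finger_gap': 0.09201011235087407} 0.0188
```

View pics/top.png

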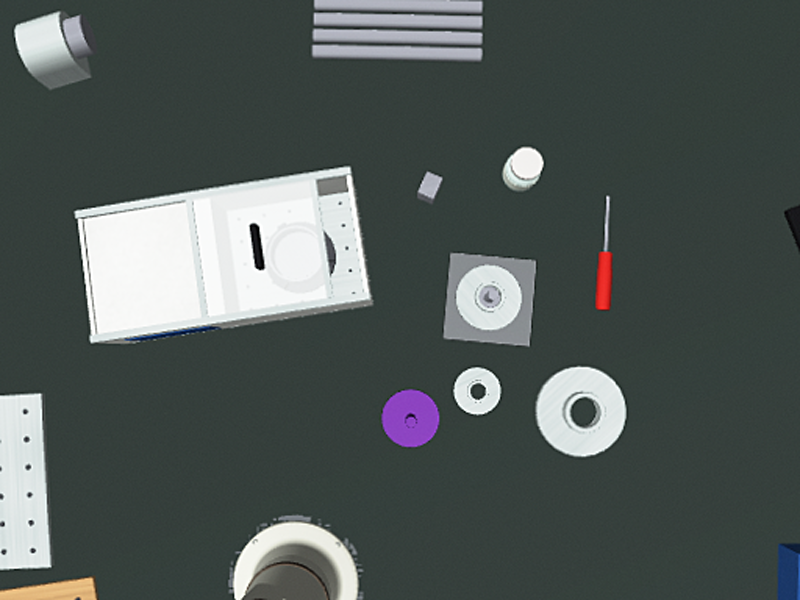

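View pics/side.png

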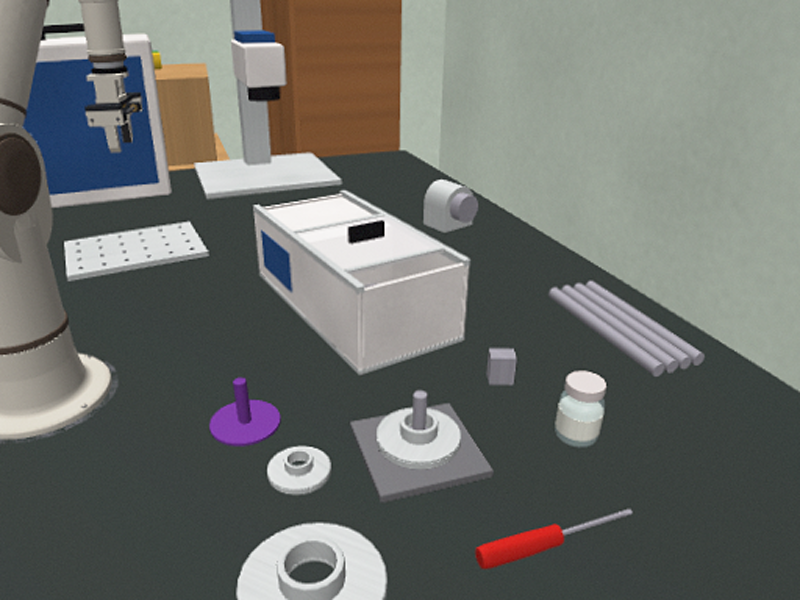

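The top view (800x600) shows the box with corners near (76,212), (350,168), (371,302) and (92,341). The handle is at (257,246), the tin is under the window near (298,257), and the lid set is at (489,297) on the plate. The purple lid and the small and large lids are decoys. The side view agrees.

```bash
python3 - <<'E'
from h import *
a=np.load('top.npy',allow_pickle=True).item();b=np.load('side.npy',allow_pickle=True).item()
k=.64
C=[onz(a,u*k,v*k,.15) for u,v in((76,212),(350,168),(371,302),(92,341))]
print('corners',np.round(C,3).tolist()); e=C[0]-C[1];print('box y axis yaw',np.degrees(np.arctan2(e[1],e[0])))
def blob(s,m,roi):
    u0,v0,u1,v1=[int(x*k) for x in roi];z=np.zeros_like(m,np.uint8);z[v0:v1,u0:u1]=m[v0:v1,u0:u1]
    c=max(cv2.findContours(z,0,1)[0],key=cv2.contourArea);return c
for s,roi,n in((a,(235,210,280,280),'top'),(b,(340,210,395,250),'side')):
    g=s['frame'].max(2);c=blob(s,g<70,roi);r=cv2.minAreaRect(c);print(n,'handle',r)
    if n=='top':
        o=[onz(s,*p,.178) for p in cv2.boxPoints(r)];print(np.round(o,3).tolist(),onz(s,*r[0],.178))
    M=cv2.moments(c);print(n,M['m10']/M['m00'],M['m01']/M['m00'],onz(s,M['m10']/M['m00'],M['m01']/M['m00'],.172))
# outer lid disc, top
f=a['frame'].astype(int);u0,v0,u1,v1=[int(x*k) for x in(445,252,536,345)]
c=blob(a,f.min(2)>185,(448,255,533,343));e=cv2.fitEllipse(cv2.convexHull(c));print(e,onz(a,*e[0],.0285))
c=blob(b,b['frame'].min(2)>175,(370,395,468,470));e=cv2.fitEllipse(cv2.convexHull(c));print(e,onz(b,*e[0],.027))
# rest plate
g=f.mean(2);c=blob(a,((g>90)).astype(np.uint8),(435,245,545,355));r=cv2.minAreaRect(c);print(r,onz(a,*r[0],.012))
print('stem side',onz(b,420*k,395*k,.092),'stem top',onz(a,489*k,296*k,.092))
E
```

```text
corners [[0.606, 0.349, 0.15], [0.685, -0.084, 0.15], [0.476, -0.122, 0.15], [0.404, 0.311, 0.15]]
box y axis yaw 100.28263146641065
top handle ((164.13998413085938, 157.47999572753906), (29.274221420288086, 5.232590675354004), 81.8698959350586)
[[0.588, 0.065, 0.178], [0.59, 0.053, 0.178], [0.521, 0.04, 0.178], [0.519, 0.052, 0.178]] [0.55442079 0.05266615 0.178     ]
top 164.13114754098362 157.4016393442623 [0.55541409 0.05383118 0.172     ]
side handle ((234.36538696289062, 147.82691955566406), (9.60969066619873, 23.141700744628906), 78.69007110595703)
side 234.1903531438415 147.80792420327305 [0.55309131 0.05247937 0.172     ]
((312.4244384765625, 190.02476501464844), (41.108245849609375, 41.66048049926758), 131.67291259765625) [ 0.4969335  -0.31697662  0.0285    ]
((267.2608337402344, 278.21630859375), (35.414772033691406, 53.55124282836914), 91.16140747070312) [ 0.49375042 -0.31910062  0.027     ]
((313.12298583984375, 191.14755249023438), (55.679481506347656, 55.13626480102539), 5.19442892074585) [ 0.49517945 -0.32085603  0.012     ]
stem side [ 0.49462772 -0.32004371  0.092     ] stem top [ 0.49372837 -0.31079555  0.092     ]
```

>>> {"method": "drive_tool", "body": {"series": [{"x": 0.68,"y": -0.99,"z": 0.12,"wz": 0.27,"jaw": 0.5},{"x": 0.68,"y": -0.99,"z": 0.12,"wz": 0.27,"jaw": 0.5},{"x": 0.68,"y": -0.99,"z": 0.12,"wz": 0.27,"jaw": 0.5},{"x": 0.68,"y": -0.99,"z": 0.12,"wz": 0.27,"jaw": 0.5},{"x": 0.68,"y": -0.99,"z": 0.12,"wz": 0.27,"jaw": 0.5},{"x": 0.68,"y": -0.99,"z": 0.12,"wz": 0.27,"jaw": 0.5},{"x": 0.68,"y": -0.99,"z": 0.12,"wz": 0.27,"jaw": 0.5},{"x": 0.68,"y": -0.99,"z": 0.12,"wz": 0.27,"jaw": 0.5}]}}

```text
$.series[0]: bad value
```

>>> {"method": "drive_tool", "body": {"series": [{"x": 0.68,"y": -0.99,"z": 0.12,"wx": 0,"wy": 0,"wz": 0.27,"jaw": 0.5},{"x": 0.68,"y": -0.99,"z": 0.12,"wx": 0,"wy": 0,"wz": 0.27,"jaw": 0.5},{"x": 0.68,"y": -0.99,"z": 0.12,"wx": 0,"wy": 0,"wz": 0.27,"jaw": 0.5},{"x": 0.68,"y": -0.99,"z": 0.12,"wx": 0,"wy": 0,"wz": 0.27,"jaw": 0.5},{"x": 0.68,"y": -0.99,"z": 0.12,"wx": 0,"wy": 0,"wz": 0.27,"jaw": 0.5},{"x": 0.68,"y": -0.99,"z": 0.12,"wx": 0,"wy": 0,"wz": 0.27,"jaw": 0.5},{"x": 0.68,"y": -0.99,"z": 0.12,"wx": 0,"wy": 0,"wz": 0.27,"jaw": 0.5},{"x": 0.68,"y": -0.99,"z": 0.12,"wx": 0,"wy": 0,"wz": 0.27,"jaw": 0.5}]}}

```text
time_s: 0.9
tool_pos: [0.3312, 0.3811, 0.2567]
eef_rot: [[0.0, -0.17, 0.985], [-0.0, 0.985, 0.17], [-1.0, -0.0, 0.0]]
ft_force: [-0.6, 0.5, -0.1]
finger_gap: 0.0461
```

>>> {"method": "drive_tool", "body": {"series": [{"x": 0.67,"y": -0.98,"z": 0,"wx": 0,"wy": 0,"wz": 0,"jaw": 0.5},{"x": 0.67,"y": -0.98,"z": 0,"wx": 0,"wy": 0,"wz": 0,"jaw": 0.5},{"x": 0.67,"y": -0.98,"z": 0,"wx": 0,"wy": 0,"wz": 0,"jaw": 0.5},{"x": 0.67,"y": -0.98,"z": 0,"wx": 0,"wy": 0,"wz": 0,"jaw": 0.5},{"x": 0.67,"y": -0.98,"z": 0,"wx": 0,"wy": 0,"wz": 0,"jaw": 0.5},{"x": 0.67,"y": -0.98,"z": 0,"wx": 0,"wy": 0,"wz": 0,"jaw": 0.5},{"x": 0.67,"y": -0.98,"z": 0,"wx": 0,"wy": 0,"wz": 0,"jaw": 0.5}]}}

```text
time_s: 1.6
tool_pos: [0.5007, 0.1323, 0.2561]
eef_rot: [[0.001, -0.167, 0.986], [-0.002, 0.986, 0.167], [-1.0, -0.002, 0.0]]
ft_force: [-1.1, -0.7, 1.2]
finger_gap: 0.0457
```

>>> {"method": "drive_tool", "body": {"series": [{"x": 0.22,"y": -0.33,"z": 0,"wx": 0,"wy": 0,"wz": 0,"jaw": 0.5},{"x": 0.22,"y": -0.33,"z": 0,"wx": 0,"wy": 0,"wz": 0,"jaw": 0.5},{"x": 0.22,"y": -0.33,"z": 0,"wx": 0,"wy": 0,"wz": 0,"jaw": 0.5},{"x": 0.22,"y": -0.33,"z": -0.15,"wx": 0,"wy": 0,"wz": 0,"jaw": 0.5},{"x": 0.22,"y": -0.33,"z": -0.28,"wx": 0,"wy": 0,"wz": 0,"jaw": 0.5},{"x": 0.22,"y": -0.33,"z": -0.37,"wx": 0,"wy": 0,"wz": 0,"jaw": 0.5},{"x": 0.22,"y": -0.33,"z": -0.37,"wx": 0,"wy": 0,"wz": 0,"jaw": 0.5}]}}

```text
time_s: 2.3
tool_pos: [0.5492, 0.0574, 0.1604]
eef_rot: [[-0.008, -0.178, 0.984], [0.0, 0.984, 0.178], [-1.0, 0.002, -0.008]]
ft_force: [-0.6, -0.1, 0.1]
finger_gap: 0.0461
```

>>> {"method": "drive_tool", "body": {"series": [{"x": 0,"y": 0,"z": 0,"wx": 0,"wy": 0,"wz": 0,"jaw": 0},{"x": 0,"y": 0,"z": 0,"wx": 0,"wy": 0,"wz": 0,"jaw": 0},{"x": 0,"y": 0,"z": 0,"wx": 0,"wy": 0,"wz": 0,"jaw": 0},{"x": 0,"y": 0,"z": 0,"wx": 0,"wy": 0,"wz": 0,"jaw": 0},{"x": -0.02,"y": 0.1,"z": 0,"wx": 0,"wy": 0,"wz": 0,"jaw": 0},{"x": -0.04,"y": 0.2,"z": 0,"wx": 0,"wy": 0,"wz": 0,"jaw": 0},{"x": -0.06,"y": 0.3,"z": 0,"wx": 0,"wy": 0,"wz": 0,"jaw": 0},{"x": -0.075,"y": 0.4,"z": 0,"wx": 0,"wy": 0,"wz": 0,"jaw": 0},{"x": -0.09,"y": 0.5,"z": 0,"wx": 0,"wy": 0,"wz": 0,"jaw": 0},{"x": -0.1,"y": 0.56,"z": 0,"wx": 0,"wy": 0,"wz": 0,"jaw": 0},{"x": -0.1,"y": 0.58,"z": 0,"wx": 0,"wy": 0,"wz": 0,"jaw": 0},{"x": -0.1,"y": 0.58,"z": 0,"wx": 0,"wy": 0,"wz": 0,"jaw": 0}]}}

```text
time_s: 3.5
tool_pos: [0.5266, 0.2015, 0.1652]
eef_rot: [[-0.001, -0.176, 0.984], [0.001, 0.984, 0.176], [-1.0, 0.001, -0.001]]
ft_force: [-5.5, -0.4, 8.4]
finger_gap: 0.0115
```

>>> {"method": "drive_tool", "body": {"series": [{"x": -0.005,"y": 0.03,"z": 0,"wx": 0,"wy": 0,"wz": 0,"jaw": 0},{"x": -0.01,"y": 0.05,"z": 0,"wx": 0,"wy": 0,"wz": 0,"jaw": 0},{"x": -0.01,"y": 0.05,"z": 0,"wx": 0,"wy": 0,"wz": 0,"jaw": 0}]}}

```text
time_s: 3.8
tool_pos: [0.5256, 0.2066, 0.1652]
eef_rot: [[-0.001, -0.171, 0.985], [-0.007, 0.985, 0.171], [-1.0, -0.007, -0.002]]
ft_force: [-4.5, -11.9, 13.5]
finger_gap: 0.0118
```

```bash
python3 - <<'E'
from h import *
a=snap('top');np.save('top2.npy',a,allow_pickle=True)
f=cv2.cvtColor(a['frame'],cv2.COLOR_RGB2BGR)
cv2.imwrite('pics/t2.png',cv2.resize(f[85:235,30:250],None,fx=3.6,fy=3.6,interpolation=2))
print(arm.sense()['tool_pos'],arm.sense()['ft_force'])
E
```

```text
[0.52564759 0.2065943  0.16524334] [ -4.07494316 -11.89340102  11.98758671]
```

View pics/t2.png

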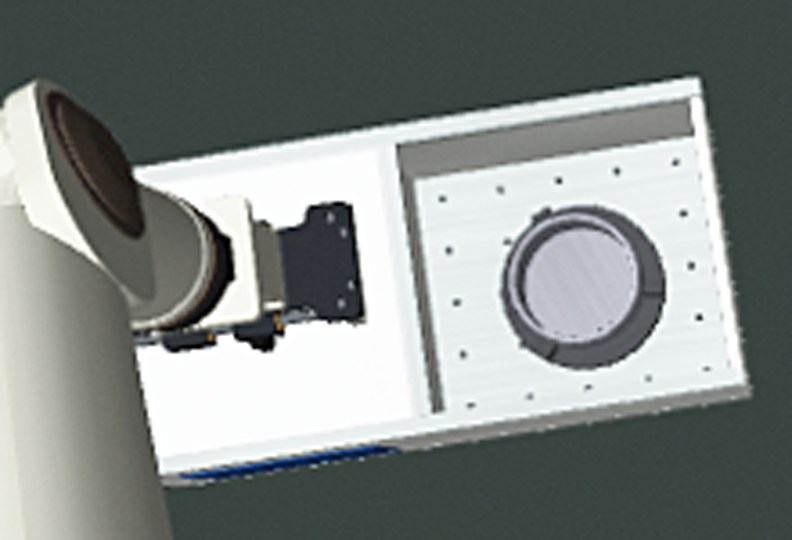

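Window is at its stop (12 N), and the tin is clear at about (574,279) in the crop. Next I let go and look at the tin with the wrist camera.

>>> {"method": "drive_tool", "body": {"series": [{"x": 0,"y": 0,"z": 0,"wx": 0,"wy": 0,"wz": 0,"jaw": 0.5},{"x": 0,"y": 0,"z": 0,"wx": 0,"wy": 0,"wz": 0,"jaw": 0.5},{"x": 0,"y": 0,"z": 0,"wx": 0,"wy": 0,"wz": 0,"jaw": 0.5},{"x": 0,"y": 0,"z": 0.15,"wx": 0,"wy": 0,"wz": 0,"jaw": 0.5},{"x": 0,"y": 0,"z": 0.35,"wx": 0,"wy": 0,"wz": 0,"jaw": 0.5},{"x": 0.14,"y": -0.8,"z": 0.7,"wx": 0,"wy": 0,"wz": 0,"jaw": 0.5},{"x": 0.14,"y": -0.8,"z": 0.7,"wx": 0,"wy": 0,"wz": 0,"jaw": 0.5},{"x": 0.14,"y": -0.8,"z": 0.7,"wx": 0,"wy": 0,"wz": 0,"jaw": 0.5},{"x": 0.14,"y": -0.8,"z": 0.7,"wx": 0,"wy": 0,"wz": 0,"jaw": 0.5},{"x": 0.14,"y": -0.8,"z": 0.7,"wx": 0,"wy": 0,"wz": 0,"jaw": 0.5},{"x": 0.14,"y": -0.8,"z": 0.7,"wx": 0,"wy": 0,"wz": 0,"jaw": 0.5},{"x": 0.14,"y": -0.8,"z": 0.7,"wx": 0,"wy": 0,"wz": 0,"jaw": 0.5}]}}

```text
time_s: 5.05
tool_pos: [0.56, 0.0132, 0.339]
eef_rot: [[-0.0, -0.174, 0.985], [0.001, 0.985, 0.174], [-1.0, 0.001, 0.0]]
ft_force: [0.3, -0.4, -0.5]
finger_gap: 0.0459
```

```bash
python3 - <<'E'
from h import *
a=snap('wrist','w1.png');np.save('w1.npy',a,allow_pickle=True);t=snap('top');np.save('top3.npy',t,allow_pickle=True)
S=arm.sense();print(S['tool_pos'],S['ft_force'],S['qpos']);print(a['T'].round(3),a['fx'])
E
```

```text
[0.55949672 0.01468671 0.33845058] [-0.32732818  0.42180585 -0.17316179] [ 0.03664241  0.22233749 -0.13153741  1.64627507  0.02901976  1.27619959
  1.64893398]
[[-0.174  0.938  0.3    0.479]
 [ 0.985  0.165  0.054 -0.002]
 [ 0.001  0.304 -0.953  0.497]
 [ 0.     0.     0.     1.   ]] 272.26058702010556
```

View pics/w1.png

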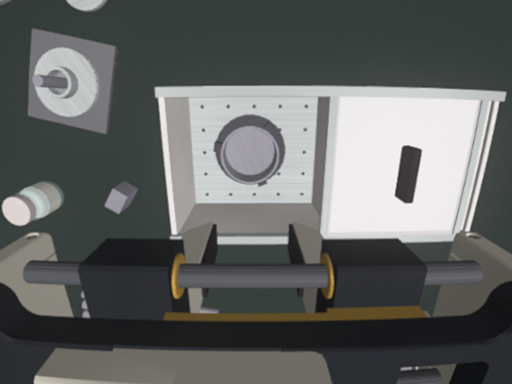

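The wrist view shows the open tin at about (250,151) and the lid set at (65,82). The window is open, with its handle at (408,175).

```bash
python3 - <<'E'
from h import *
w=np.load('w1.npy',allow_pickle=True).item();t=np.load('top3.npy',allow_pickle=True).item()
A=w['frame'][108:193,205:295];B=np.load('top2.npy',allow_pickle=True).item()['frame'][136:193,164:224]
A=cv2.resize(A,(390,368),interpolation=2);B=cv2.resize(B,(390,370),interpolation=2)[:368]
cv2.imwrite('pics/c.png',cv2.cvtColor(np.hstack([A,B]),cv2.COLOR_RGB2BGR))
E
```

```text
(no output)
```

View pics/c.png

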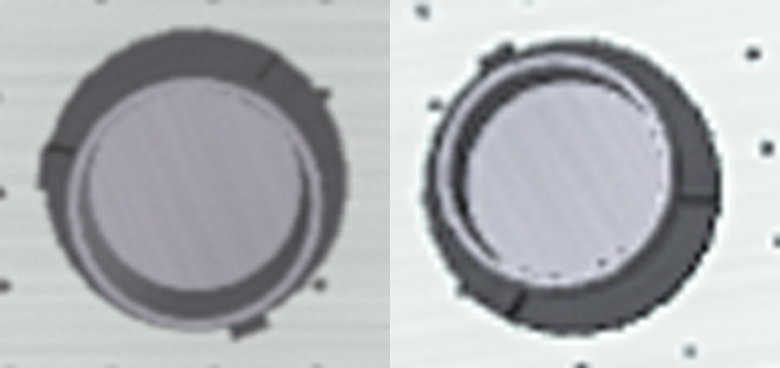

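Rim outline in the left crop spans x 68–322 and y 75–328. In the right crop it spans x 437–672 and y 52–288. I refine it by contour.

```bash
python3 - <<'E'
from h import *
def rim(s,c,R,th):
    g=cv2.resize(s['frame'],None,fx=4,fy=4,interpolation=2).mean(2)
    m=(g>th).astype(np.uint8);k=np.zeros_like(m);cv2.circle(k,(int(c[0]*4),int(c[1]*4)),int(R*4),1,-1);m*=k
    n,l,st,_=cv2.connectedComponentsWithStats(m);i=1+np.argmax(st[1:,4])
    pts=cv2.findContours((l==i).astype(np.uint8),0,1)[0][0]
    e=cv2.fitEllipse(cv2.convexHull(pts));p=((e[0][0]+.5)/4-.5,(e[0][1]+.5)/4-.5);return p,e[1][0]/4,e[1][1]/4
w=np.load('w1.npy',allow_pickle=True).item();t=np.load('top2.npy',allow_pickle=True).item()
for n,s,c,R in(('w',w,(249.6,154.1),31),('t',t,(188.9,161.7),19.3)):
  for th in(120,130,140):
    p,a,b=rim(s,c,R,th);print(n,th,np.round(p,1),round(a,1),round(b,1),onz(s,*p,.068))
  print(onz(s,*c,.068))
E
```

```text
w 120 [249.3 155. ] 58.9 59.6 [0.55763575 0.00791355 0.068     ]
w 130 [249.3 155.2] 58.5 59.3 [0.5578356  0.00789889 0.068     ]
w 140 [249.2 155.2] 57.8 59.2 [0.55791722 0.00780573 0.068     ]
[0.55608936 0.00805364 0.068     ]
t 120 [188.9 161.9] 36.1 36.7 [0.5592459  0.00848598 0.068     ]
t 130 [188.9 161.9] 35.8 36.5 [0.55925008 0.00849133 0.068     ]
t 140 [188.9 161.9] 35.6 36.3 [0.55923212 0.00848726 0.068     ]
[0.5596485  0.00851859 0.068     ]
```

>>> {"method": "drive_tool", "body": {"series": [{"x": -0.25,"y": -1,"z": 0,"wx": 0,"wy": 0,"wz": 1,"jaw": 0.6},{"x": -0.25,"y": -1,"z": 0,"wx": 0,"wy": 0,"wz": 1,"jaw": 0.6},{"x": -0.25,"y": -1,"z": 0,"wx": 0,"wy": 0,"wz": 1,"jaw": 0.6},{"x": -0.25,"y": -1,"z": 0,"wx": 0,"wy": 0,"wz": 1,"jaw": 0.6},{"x": -0.25,"y": -1,"z": 0,"wx": 0,"wy": 0,"wz": 1,"jaw": 0.6},{"x": -0.25,"y": -1,"z": 0,"wx": 0,"wy": 0,"wz": 1,"jaw": 0.6},{"x": -0.25,"y": -1,"z": 0,"wx": 0,"wy": 0,"wz": 1,"jaw": 0.6},{"x": -0.25,"y": -1,"z": -0.2,"wx": 0,"wy": 0,"wz": 1,"jaw": 0.6},{"x": -0.25,"y": -1,"z": -0.2,"wx": 0,"wy": 0,"wz": 1,"jaw": 0.6},{"x": -0.25,"y": -1,"z": -0.2,"wx": 0,"wy": 0,"wz": 1,"jaw": 0.6},{"x": -0.25,"y": -1,"z": -0.2,"wx": 0,"wy": 0,"wz": 1,"jaw": 0.6},{"x": -0.25,"y": -1,"z": -0.2,"wx": 0,"wy": 0,"wz": 1,"jaw": 0.6}]}}

```text
time_s: 6.35
tool_pos: [0.5104, -0.2193, 0.2546]
eef_rot: [[-0.072, -0.979, 0.191], [-0.052, 0.195, 0.979], [-0.996, 0.061, -0.065]]
ft_force: [0.4, -1.6, -1.1]
finger_gap: 0.055
```

```bash
python3 - <<'E'
from h import *
s=snap('wrist','w2.png');np.save('w2.npy',s,allow_pickle=True)
S=arm.sense();print(S['tool_pos'],S['eef_rot'].round(3).tolist(),S['qpos'].round(2));print(proj(s,(.4955,-.318,.029)),proj(s,(.4955,-.318,.092)))
E
```

```text
[ 0.51225911 -0.20548682  0.25426791] [[-0.067, -0.984, 0.167], [-0.048, 0.17, 0.984], [-0.997, 0.058, -0.059]] [ 1.25  0.84 -1.53  1.71  0.86  1.52  2.57]
[238.99439292 101.74903106] [239.72601926  97.77899894]
```

View pics/w2.png

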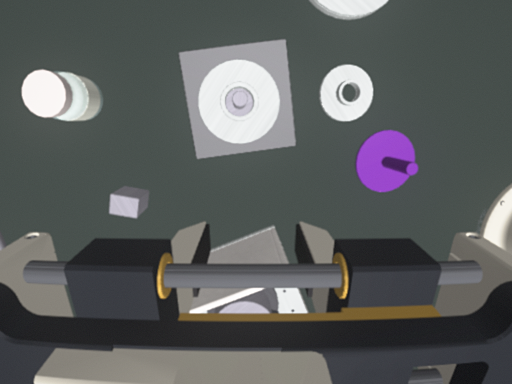

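The wrist view shows the lid set at (239,101), which matches my projected estimate. The arm has hit the q7 and q3 limits, so I turn back the other way for the equivalent grasp.

>>> {"method": "drive_tool", "body": {"series": [{"x": 0,"y": 0.2,"z": 0.1,"wx": 0,"wy": 0,"wz": -1,"jaw": 0.6},{"x": 0,"y": 0.2,"z": 0.1,"wx": 0,"wy": 0,"wz": -1,"jaw": 0.6},{"x": 0,"y": 0.2,"z": 0.1,"wx": 0,"wy": 0,"wz": -1,"jaw": 0.6},{"x": 0,"y": 0.2,"z": 0.1,"wx": 0,"wy": 0,"wz": -1,"jaw": 0.6},{"x": 0,"y": 0.2,"z": 0.1,"wx": 0,"wy": 0,"wz": -1,"jaw": 0.6},{"x": 0,"y": 0.2,"z": 0.1,"wx": 0,"wy": 0,"wz": -1,"jaw": 0.6},{"x": 0,"y": 0.2,"z": 0.1,"wx": 0,"wy": 0,"wz": -1,"jaw": 0.6},{"x": 0,"y": 0.2,"z": 0.1,"wx": 0,"wy": 0,"wz": -1,"jaw": 0.6},{"x": 0,"y": 0.2,"z": 0.1,"wx": 0,"wy": 0,"wz": -1,"jaw": 0.6},{"x": 0,"y": 0.2,"z": 0.1,"wx": 0,"wy": 0,"wz": -1,"jaw": 0.6},{"x": 0,"y": 0.2,"z": 0.1,"wx": 0,"wy": 0,"wz": -1,"jaw": 0.6},{"x": 0,"y": 0.2,"z": 0.1,"wx": 0,"wy": 0,"wz": -1,"jaw": 0.6}]}}

```text
time_s: 7.6
tool_pos: [0.5142, -0.1547, 0.2876]
eef_rot: [[-0.054, 0.173, 0.983], [0.06, 0.984, -0.17], [-0.997, 0.049, -0.063]]
ft_force: [-0.1, -0.0, 0.6]
finger_gap: 0.0546
```

```bash
python3 - <<'E'
from h import *
s=np.load('w2.npy',allow_pickle=True).item()
g=cv2.resize(s['frame'],None,fx=4,fy=4,interpolation=2).min(2)
for th in(165,180,195):
    m=(g>th).astype(np.uint8);k=np.zeros_like(m);cv2.circle(k,(239*4,101*4),47*4,1,-1);m*=k
    c=max(cv2.findContours(m,0,1)[0],key=cv2.contourArea);e=cv2.fitEllipse(cv2.convexHull(c));p=((e[0][0]+.5)/4-.5,(e[0][1]+.5)/4-.5)
    print(th,np.round(p,1),e[1][0]/4,e[1][1]/4,onz(s,*p,.029))
print('stem',onz(s,239.5,99,.092))
print(arm.sense()['qpos'].round(2))
E
```

```text
165 [238.6 100.9] 83.25687408447266 85.84733581542969 [ 0.49582791 -0.31915473  0.029     ]
180 [238.5 101. ] 82.19868469238281 84.81289672851562 [ 0.49592012 -0.31906995  0.029     ]
195 [238.5 101. ] 81.48026275634766 84.22693634033203 [ 0.49592134 -0.31904194  0.029     ]
stem [ 0.49602828 -0.31673181  0.092     ]
[ 1.18  0.55 -1.26  1.69  0.47  1.35  1.23]
```

>>> {"method": "drive_tool", "body": {"series": [{"x": 0,"y": 0,"z": 0,"wx": 0,"wy": 0,"wz": -0.78,"jaw": 0.6},{"x": 0,"y": 0,"z": 0,"wx": 0,"wy": 0,"wz": -0.78,"jaw": 0.6},{"x": 0,"y": 0,"z": 0,"wx": 0,"wy": 0,"wz": -0.78,"jaw": 0.6},{"x": 0,"y": 0,"z": 0,"wx": 0,"wy": 0,"wz": -0.78,"jaw": 0.6},{"x": 0,"y": 0,"z": 0,"wx": 0,"wy": 0,"wz": -0.78,"jaw": 0.6},{"x": 0,"y": 0,"z": 0,"wx": 0,"wy": 0,"wz": -0.78,"jaw": 0.6},{"x": 0,"y": 0,"z": 0,"wx": 0,"wy": 0,"wz": -0.78,"jaw": 0.6},{"x": 0,"y": 0,"z": 0,"wx": 0,"wy": 0,"wz": -0.78,"jaw": 0.6},{"x": 0,"y": 0,"z": 0,"wx": 0,"wy": 0,"wz": -0.78,"jaw": 0.6},{"x": 0,"y": 0,"z": 0,"wx": 0,"wy": 0,"wz": -0.78,"jaw": 0.6}]}}

```text
time_s: 8.6
tool_pos: [0.5141, -0.1554, 0.2874]
eef_rot: [[0.037, 0.984, 0.177], [0.071, 0.174, -0.982], [-0.997, 0.049, -0.063]]
ft_force: [-0.0, 0.0, 0.1]
finger_gap: 0.0551
```

```bash
cat > st.py <<'E'
import sys
from h import *
from scipy.spatial.transform import Rotation as Ro
# print shift/turn needed to bring the tool upright, jaw yaw sys.argv[1] deg, TCP at argv[2:5]
S=arm.sense();p=S['tool_pos'];R=S['eef_rot'];print('t',S['time_s'],'p',p.round(4),'q',S['qpos'].round(2),'F',S['ft_force'].round(1),'gap',round(S['finger_gap'],4))
y=np.radians(float(sys.argv[1]));x=np.array([0,0,-1.]);yy=np.array([np.cos(y),np.sin(y),0]);G=np.c_[x,yy,np.cross(x,yy)]
print('turn',(Ro.from_matrix(G@R.T).as_rotvec()/(np.pi/2)).round(4))
if len(sys.argv)>2: print('shift',((np.array(sys.argv[2:5],float)-p)/.25).round(3))
E
python3 st.py 10 .4957 -.3183 .12
```

```text
t 8.6 p [ 0.5141 -0.1554  0.2874] q [ 1.12  0.35 -1.01  1.76  0.24  1.17  0.22] F [-0.   0.   0.1] gap 0.0551
turn [-0.0452  0.0238 -0.0012]
shift [-0.074 -0.651 -0.67 ]
```

>>> {"method": "drive_tool", "body": {"series": [{"x": -0.074,"y": -0.651,"z": -0.3,"wx": -0.0452,"wy": 0.0238,"wz": 0,"jaw": 0.6},{"x": -0.074,"y": -0.651,"z": -0.3,"wx": -0.0452,"wy": 0.0238,"wz": 0,"jaw": 0.6},{"x": -0.074,"y": -0.651,"z": -0.3,"wx": -0.0452,"wy": 0.0238,"wz": 0,"jaw": 0.6},{"x": -0.074,"y": -0.651,"z": -0.3,"wx": -0.0452,"wy": 0.0238,"wz": 0,"jaw": 0.6},{"x": -0.074,"y": -0.651,"z": -0.5,"wx": -0.0452,"wy": 0.0238,"wz": 0,"jaw": 0.6},{"x": -0.074,"y": -0.651,"z": -0.6,"wx": -0.0452,"wy": 0.0238,"wz": 0,"jaw": 0.6},{"x": -0.074,"y": -0.651,"z": -0.6,"wx": -0.0452,"wy": 0.0238,"wz": 0,"jaw": 0.6},{"x": -0.074,"y": -0.651,"z": -0.6,"wx": -0.0452,"wy": 0.0238,"wz": 0,"jaw": 0.6}]}}

```text
time_s: 9.4
tool_pos: [0.4962, -0.3185, 0.1376]
eef_rot: [[0.001, 0.985, 0.173], [0.002, 0.173, -0.985], [-1.0, 0.001, -0.001]]
ft_force: [0.5, 0.4, 0.5]
finger_gap: 0.0552
```

```bash
python3 st.py 10 .4957 -.3183 .057
```

```text
t 9.4 p [ 0.4962 -0.3185  0.1376] q [ 1.13  0.6  -0.82  1.77  0.52  0.99  0.28] F [0.5 0.4 0.5] gap 0.0552
turn [-0.001   0.0004  0.0004]
shift [-0.002  0.001 -0.322]
```

Upright and over the stem. I descend and grip.

>>> {"method": "drive_tool", "body": {"series": [{"x": 0,"y": 0,"z": -0.1,"wx": 0,"wy": 0,"wz": 0,"jaw": 0.6},{"x": 0,"y": 0,"z": -0.2,"wx": 0,"wy": 0,"wz": 0,"jaw": 0.6},{"x": 0,"y": 0,"z": -0.28,"wx": 0,"wy": 0,"wz": 0,"jaw": 0.6},{"x": 0,"y": 0,"z": -0.32,"wx": 0,"wy": 0,"wz": 0,"jaw": 0.5},{"x": 0,"y": 0,"z": -0.32,"wx": 0,"wy": 0,"wz": 0,"jaw": 0.3},{"x": 0,"y": 0,"z": -0.32,"wx": 0,"wy": 0,"wz": 0,"jaw": 0},{"x": 0,"y": 0,"z": -0.32,"wx": 0,"wy": 0,"wz": 0,"jaw": 0},{"x": 0,"y": 0,"z": -0.32,"wx": 0,"wy": 0,"wz": 0,"jaw": 0},{"x": 0,"y": 0,"z": -0.32,"wx": 0,"wy": 0,"wz": 0,"jaw": 0}]}}

```text
time_s: 10.3
tool_pos: [0.4962, -0.3198, 0.0585]
eef_rot: [[0.002, 0.985, 0.17], [-0.001, 0.17, -0.985], [-1.0, 0.002, 0.001]]
ft_force: [-0.6, 0.4, 4.5]
finger_gap: 0.0174
```

```bash
python3 st.py 10 .4957 -.3183 .057
```

```text
t 10.3 p [ 0.4962 -0.3198  0.0585] q [ 1.08  0.7  -0.74  1.82  0.61  0.86  0.21] F [-0.6  0.4  4.5] gap 0.0174
turn [0.0007 0.0012 0.0025]
shift [-0.002  0.006 -0.006]
```

>>> {"method": "drive_tool", "body": {"series": [{"x": 0,"y": 0,"z": 0.04,"wx": 0,"wy": 0,"wz": 0,"jaw": 0},{"x": 0,"y": 0,"z": 0.1,"wx": 0,"wy": 0,"wz": 0,"jaw": 0},{"x": 0,"y": 0,"z": 0.2,"wx": 0,"wy": 0,"wz": 0,"jaw": 0},{"x": 0,"y": 0,"z": 0.3,"wx": 0,"wy": 0,"wz": 0,"jaw": 0},{"x": 0,"y": 0,"z": 0.4,"wx": 0,"wy": 0,"wz": 0,"jaw": 0},{"x": 0,"y": 0,"z": 0.5,"wx": 0,"wy": 0,"wz": 0,"jaw": 0},{"x": 0,"y": 0,"z": 0.6,"wx": 0,"wy": 0,"wz": 0,"jaw": 0},{"x": 0,"y": 0,"z": 0.7,"wx": 0,"wy": 0,"wz": 0,"jaw": 0},{"x": 0,"y": 0,"z": 0.8,"wx": 0,"wy": 0,"wz": 0,"jaw": 0},{"x": 0,"y": 0,"z": 0.84,"wx": 0,"wy": 0,"wz": 0,"jaw": 0},{"x": 0,"y": 0,"z": 0.84,"wx": 0,"wy": 0,"wz": 0,"jaw": 0}]}}

```text
time_s: 11.4
tool_pos: [0.4963, -0.3194, 0.2692]
eef_rot: [[0.003, 0.985, 0.17], [-0.002, 0.17, -0.985], [-1.0, 0.002, 0.002]]
ft_force: [0.3, -0.0, -5.8]
finger_gap: 0.0173
```

>>> {"method": "drive_tool", "body": {"series": [{"x": 0.02,"y": 0.1,"z": 0,"wx": 0,"wy": 0,"wz": 0,"jaw": 0},{"x": 0.04,"y": 0.22,"z": 0,"wx": 0,"wy": 0,"wz": 0,"jaw": 0},{"x": 0.06,"y": 0.34,"z": 0,"wx": 0,"wy": 0,"wz": 0,"jaw": 0},{"x": 0.08,"y": 0.46,"z": 0,"wx": 0,"wy": 0,"wz": 0,"jaw": 0},{"x": 0.1,"y": 0.58,"z": 0,"wx": 0,"wy": 0,"wz": 0,"jaw": 0},{"x": 0.13,"y": 0.7,"z": 0,"wx": 0,"wy": 0,"wz": 0,"jaw": 0},{"x": 0.16,"y": 0.82,"z": 0,"wx": 0,"wy": 0,"wz": 0,"jaw": 0},{"x": 0.2,"y": 0.92,"z": 0,"wx": 0,"wy": 0,"wz": 0,"jaw": 0},{"x": 0.2,"y": 0.98,"z": 0,"wx": 0,"wy": 0,"wz": 0,"jaw": 0},{"x": 0.2,"y": 0.98,"z": 0,"wx": 0,"wy": 0,"wz": 0,"jaw": 0}]}}

```text
time_s: 12.4
tool_pos: [0.5446, -0.071, 0.2665]
eef_rot: [[-0.001, 0.985, 0.175], [0.002, 0.175, -0.985], [-1.0, -0.001, -0.002]]
ft_force: [-0.6, -0.4, -4.7]
finger_gap: 0.0171
```

```bash
python3 st.py 10 .5583 .0082 .26
```

```text
t 12.4 p [ 0.5446 -0.071   0.2665] q [ 0.85  0.4  -0.98  1.75  0.36  1.19 -0.05] F [-0.6 -0.4 -4.7] gap 0.0171
turn [-0.0011 -0.0009 -0.0008]
shift [ 0.055  0.317 -0.026]
```

>>> {"method": "drive_tool", "body": {"series": [{"x": 0.02,"y": 0.11,"z": -0.02,"wx": 0,"wy": 0,"wz": 0,"jaw": 0},{"x": 0.04,"y": 0.22,"z": -0.02,"wx": 0,"wy": 0,"wz": 0,"jaw": 0},{"x": 0.05,"y": 0.29,"z": -0.02,"wx": 0,"wy": 0,"wz": 0,"jaw": 0},{"x": 0.055,"y": 0.315,"z": -0.02,"wx": 0,"wy": 0,"wz": 0,"jaw": 0},{"x": 0.055,"y": 0.315,"z": -0.02,"wx": 0,"wy": 0,"wz": 0,"jaw": 0},{"x": 0.055,"y": 0.315,"z": -0.02,"wx": 0,"wy": 0,"wz": 0,"jaw": 0}]}}

```text
time_s: 13.0
tool_pos: [0.5591, 0.0022, 0.2619]
eef_rot: [[-0.001, 0.986, 0.168], [-0.001, 0.168, -0.986], [-1.0, -0.001, 0.001]]
ft_force: [0.2, 0.2, -5.5]
finger_gap: 0.0173
```

```bash
python3 st.py 10 .5583 .0082 .26; python3 - <<'E'
from h import *
I=[]
for n in('top','side','wrist'):
    s=snap(n);np.save('c_'+n+'.npy',s,allow_pickle=True)
    p=arm.sense()['tool_pos'];u,v=proj(s,p-[0,0,.028]);print(n,u,v)
    w=(45,60,110)[('top','side','wrist').index(n)];u=int(np.clip(u,w,511-w));v=int(np.clip(v,w,383-w));print(u-w,v-w,266/(2*w))
    I.append(cv2.resize(s['frame'][v-w:v+w,u-w:u+w],(266,266),interpolation=2))
cv2.imwrite('pics/c3.png',cv2.cvtColor(np.hstack(I),cv2.COLOR_RGB2BGR))
E
```

```text
t 13.0 p [0.5591 0.0022 0.2619] q [ 0.7   0.43 -0.98  1.73  0.38  1.19 -0.21] F [ 0.2  0.2 -5.5] gap 0.0173
turn [ 0.0009 -0.0003  0.0038]
shift [-0.003  0.024 -0.008]
top 181.99989058146815 152.5158692402915
136 107 2.9555555555555557
side 242.74115599684393 131.26005710129692
182 71 2.216666666666667
wrist 252.48288853152815 218.58150709095696
142 108 1.209090909090909
```

View pics/c3.png

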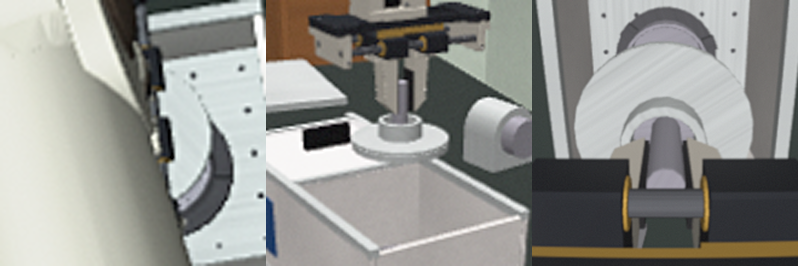

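The nested lids hang level over the tin: crop 1 shows the tin below the lid, crop 2 the level disc and crop 3 the disc at x 576–752. I check the stem offset along the pads.

```bash
python3 - <<'E'
from h import *
s=np.load('c_wrist.npy',allow_pickle=True).item();p=np.array([.5591,.0022,.2619])
print(s['T'].round(3).tolist())
for u in(251,): print(s['frame'][134:154,u].mean(1).round().tolist())
f=s['frame'].mean(2)
print('row190',f[183,170:186].round().tolist(),f[183,316:332].round().tolist())
by=np.array([-.171,.985])
for d in(0,.002): 
  for h in(-.0295,-.0425):
    q=p[:2]+by*(.056+d);print(d,h,proj(s,(*q,p[2]+h)))
S=np.load('c_side.npy',allow_pickle=True).item()
g=cv2.resize(S['frame'],None,fx=4,fy=4,interpolation=2);c=g[71*4:131*4+80,182*4:290*4]
for d in(0,.002):print('side proj disc left/right',[proj(S,(*(p[:2]+by*d+r*S['T'][:2,0]),p[2]-.0295)).round(1) for r in(-.056,.056)])
print(S['frame'][131,210:232].mean(1).round().tolist(),S['frame'][131,256:276].mean(1).round().tolist())
E
```

```text
[[0.986, 0.159, 0.051, 0.545], [0.167, -0.939, -0.3, 0.083], [0.0, 0.304, -0.953, 0.42], [0.0, 0.0, 0.0, 1.0]]
[163.0, 165.0, 166.0, 165.0, 165.0, 164.0, 163.0, 159.0, 155.0, 161.0, 184.0, 194.0, 200.0, 201.0, 201.0, 201.0, 203.0, 205.0, 204.0, 201.0]
row190 [112.0, 116.0, 115.0, 115.0, 116.0, 115.0, 114.0, 114.0, 113.0, 114.0, 115.0, 112.0, 111.0, 131.0, 174.0, 192.0] [192.0, 163.0, 125.0, 109.0, 106.0, 110.0, 112.0, 111.0, 110.0, 111.0, 111.0, 112.0, 113.0, 113.0, 114.0, 115.0]
0 -0.0295 [251.85815755 142.71273849]
0 -0.0425 [251.87471549 140.22427698]
0.002 -0.0295 [251.84422209 139.78355782]
0.002 -0.0425 [251.86170556 137.47245956]
side proj disc left/right [array([220.7, 131.6]), array([264.7, 132.3])]
side proj disc left/right [array([220.4, 131.3]), array([264.3, 132. ])]
[24.0, 16.0, 23.0, 23.0, 19.0, 21.0, 17.0, 20.0, 11.0, 57.0, 224.0, 232.0, 216.0, 219.0, 219.0, 221.0, 221.0, 222.0, 220.0, 222.0, 221.0, 224.0] [218.0, 220.0, 220.0, 221.0, 221.0, 223.0, 229.0, 185.0, 98.0, 60.0, 64.0, 63.0, 64.0, 65.0, 60.0, 115.0, 138.0, 137.0, 140.0, 139.0]
```

>>> {"method": "drive_tool", "body": {"series": [{"x": -0.004,"y": 0.026,"z": 0,"wx": 0,"wy": 0,"wz": 0.004,"jaw": 0},{"x": -0.004,"y": 0.026,"z": -0.08,"wx": 0,"wy": 0,"wz": 0.004,"jaw": 0},{"x": -0.004,"y": 0.026,"z": -0.18,"wx": 0,"wy": 0,"wz": 0.004,"jaw": 0},{"x": -0.004,"y": 0.026,"z": -0.28,"wx": 0,"wy": 0,"wz": 0.004,"jaw": 0},{"x": -0.004,"y": 0.026,"z": -0.38,"wx": 0,"wy": 0,"wz": 0.004,"jaw": 0},{"x": -0.004,"y": 0.026,"z": -0.46,"wx": 0,"wy": 0,"wz": 0.004,"jaw": 0},{"x": -0.004,"y": 0.026,"z": -0.52,"wx": 0,"wy": 0,"wz": 0.004,"jaw": 0},{"x": -0.004,"y": 0.026,"z": -0.54,"wx": 0,"wy": 0,"wz": 0.004,"jaw": 0},{"x": -0.004,"y": 0.026,"z": -0.54,"wx": 0,"wy": 0,"wz": 0.004,"jaw": 0},{"x": -0.004,"y": 0.026,"z": -0.54,"wx": 0,"wy": 0,"wz": 0.004,"jaw": 0}]}}

```text
time_s: 14.15
tool_pos: [0.5592, 0.0112, 0.1284]
eef_rot: [[0.002, 0.984, 0.176], [0.0, 0.176, -0.984], [-1.0, 0.002, 0.0]]
ft_force: [0.7, 0.6, -3.9]
finger_gap: 0.0175
```

```bash
python3 st.py 10 .558 .0088 .1065
```

```text
t 14.15 p [0.5592 0.0112 0.1284] q [ 0.6   0.58 -0.87  1.86  0.54  0.95 -0.34] F [ 0.7  0.6 -3.9] gap 0.0175
turn [-0.0001  0.0014 -0.0016]
shift [-0.005 -0.01  -0.088]
```

>>> {"method": "drive_tool", "body": {"series": [{"x": -0.005,"y": -0.01,"z": 0,"wx": 0,"wy": 0,"wz": 0,"jaw": 0},{"x": -0.005,"y": -0.01,"z": 0,"wx": 0,"wy": 0,"wz": 0,"jaw": 0},{"x": -0.005,"y": -0.01,"z": -0.02,"wx": 0,"wy": 0,"wz": 0,"jaw": 0},{"x": -0.005,"y": -0.01,"z": -0.04,"wx": 0,"wy": 0,"wz": 0,"jaw": 0},{"x": -0.005,"y": -0.01,"z": -0.05,"wx": 0,"wy": 0,"wz": 0,"jaw": 0},{"x": -0.005,"y": -0.01,"z": -0.06,"wx": 0,"wy": 0,"wz": 0,"jaw": 0},{"x": -0.005,"y": -0.01,"z": -0.06,"wx": 0,"wy": 0,"wz": 0,"jaw": 0}]}}

```text
time_s: 14.85
tool_pos: [0.5572, 0.0083, 0.1122]
eef_rot: [[0.001, 0.984, 0.176], [-0.0, 0.176, -0.984], [-1.0, 0.001, 0.0]]
ft_force: [0.9, -0.1, -4.8]
finger_gap: 0.0175
```

>>> {"method": "drive_tool", "body": {"series": [{"x": 0,"y": 0,"z": -0.008,"wx": 0,"wy": 0,"wz": 0,"jaw": 0},{"x": 0,"y": 0,"z": -0.014,"wx": 0,"wy": 0,"wz": 0,"jaw": 0},{"x": 0,"y": 0,"z": -0.02,"wx": 0,"wy": 0,"wz": 0,"jaw": 0},{"x": 0,"y": 0,"z": -0.024,"wx": 0,"wy": 0,"wz": 0,"jaw": 0},{"x": 0,"y": 0,"z": -0.024,"wx": 0,"wy": 0,"wz": 0,"jaw": 0}]}}

```text
time_s: 15.35
tool_pos: [0.5579, 0.008, 0.1067]
eef_rot: [[0.002, 0.984, 0.176], [-0.0, 0.176, -0.984], [-1.0, 0.002, 0.001]]
ft_force: [3.0, -2.6, -2.1]
finger_gap: 0.0171
```

>>> {"method": "drive_tool", "body": {"series": [{"x": 0,"y": 0,"z": -0.006,"wx": 0,"wy": 0,"wz": 0,"jaw": 0},{"x": 0,"y": 0,"z": -0.01,"wx": 0,"wy": 0,"wz": 0,"jaw": 0},{"x": 0,"y": 0,"z": -0.01,"wx": 0,"wy": 0,"wz": 0,"jaw": 0}]}}

```text
time_s: 15.65
tool_pos: [0.558, 0.0079, 0.1064]
eef_rot: [[0.002, 0.984, 0.176], [-0.002, 0.176, -0.984], [-1.0, 0.002, 0.003]]
ft_force: [-3.5, -5.4, 19.4]
finger_gap: 0.0175
```

>>> {"method": "drive_tool", "body": {"series": [{"x": 0,"y": 0,"z": 0.006,"wx": 0,"wy": 0,"wz": 0,"jaw": 0},{"x": 0,"y": 0,"z": 0.006,"wx": 0,"wy": 0,"wz": 0,"jaw": 0.3},{"x": 0,"y": 0,"z": 0.006,"wx": 0,"wy": 0,"wz": 0,"jaw": 0.9},{"x": 0,"y": 0,"z": 0.006,"wx": 0,"wy": 0,"wz": 0,"jaw": 0.9},{"x": 0,"y": 0,"z": 0.006,"wx": 0,"wy": 0,"wz": 0,"jaw": 0.9},{"x": 0,"y": 0,"z": 0.006,"wx": 0,"wy": 0,"wz": 0,"jaw": 0.9},{"x": 0,"y": 0,"z": 0.006,"wx": 0,"wy": 0,"wz": 0,"jaw": 0.9}]}}

```text
time_s: 16.35
tool_pos: [0.5569, 0.0086, 0.1053]
eef_rot: [[0.0, 0.984, 0.176], [0.0, 0.176, -0.984], [-1.0, 0.0, -0.0]]
ft_force: [-0.6, 0.4, 0.2]
finger_gap: 0.0609
```

```bash
python3 st.py 10 .558 .0085 .0875; python3 - <<'E'
from h import *
I=[]
for n,z in(('side',.11),('wrist',.11)):
    s=snap(n);u,v=proj(s,(.558,.0085,z));w=(45,110)[n=='wrist'];u=int(np.clip(u,w,511-w));v=int(np.clip(v,w,383-w));print(n,u-w,v-w,380/(2*w))
    I.append(cv2.resize(s['frame'][v-w:v+w,u-w:u+w],(380,380),interpolation=2))
cv2.imwrite('pics/c4.png',cv2.cvtColor(np.hstack(I),cv2.COLOR_RGB2BGR))
E
```

```text
t 16.35 p [0.5569 0.0086 0.1053] q [ 0.58  0.61 -0.85  1.88  0.57  0.92 -0.36] F [-0.6  0.4  0.2] gap 0.0609
turn [-0.0002  0.0001 -0.0016]
shift [ 0.004 -0.001 -0.071]
side 196 129 4.222222222222222
wrist 143 130 1.7272727272727273
```

View pics/c4.png

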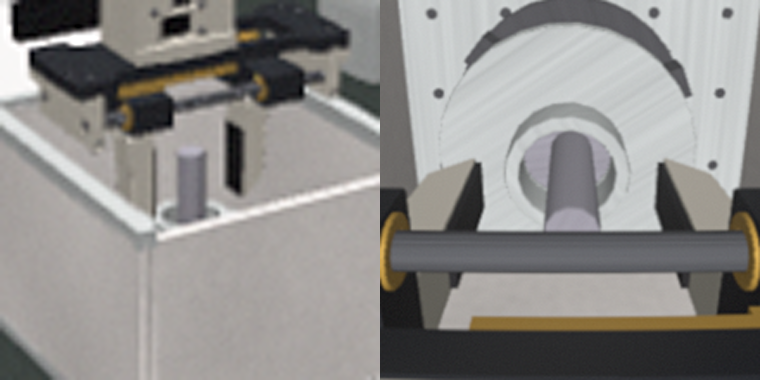

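The lids sit on the tin, the stem is released, and the collar is centred between the fingers (crop 2, about (568,165)). I lower onto the collar.

>>> {"method": "drive_tool", "body": {"series": [{"x": 0.002,"y": 0,"z": 0,"wx": 0,"wy": 0,"wz": 0,"jaw": 0.9},{"x": 0.002,"y": 0,"z": 0,"wx": 0,"wy": 0,"wz": 0,"jaw": 0.9},{"x": 0.002,"y": 0,"z": -0.03,"wx": 0,"wy": 0,"wz": 0,"jaw": 0.9},{"x": 0.002,"y": 0,"z": -0.055,"wx": 0,"wy": 0,"wz": 0,"jaw": 0.9},{"x": 0.002,"y": 0,"z": -0.067,"wx": 0,"wy": 0,"wz": 0,"jaw": 0.9},{"x": 0.002,"y": 0,"z": -0.067,"wx": 0,"wy": 0,"wz": 0,"jaw": 0.9},{"x": 0.002,"y": 0,"z": -0.067,"wx": 0,"wy": 0,"wz": 0,"jaw": 0.9}]}}

```text
time_s: 17.15
tool_pos: [0.5575, 0.0086, 0.0885]
eef_rot: [[0.0, 0.984, 0.176], [0.0, 0.176, -0.984], [-1.0, 0.0, -0.0]]
ft_force: [0.3, -0.7, 0.4]
finger_gap: 0.0825
```

>>> {"method": "drive_tool", "body": {"series": [{"x": 0,"y": 0,"z": 0,"wx": 0,"wy": 0,"wz": 0,"jaw": 0.6},{"x": 0,"y": 0,"z": 0,"wx": 0,"wy": 0,"wz": 0,"jaw": 0.4},{"x": 0,"y": 0,"z": 0,"wx": 0,"wy": 0,"wz": 0,"jaw": 0.2},{"x": 0,"y": 0,"z": 0,"wx": 0,"wy": 0,"wz": 0,"jaw": 0.2},{"x": 0,"y": 0,"z": 0,"wx": 0,"wy": 0,"wz": 0,"jaw": 0.2},{"x": 0,"y": 0,"z": 0,"wx": 0,"wy": 0,"wz": 0,"jaw": 0.2}]}}

```text
time_s: 17.75
tool_pos: [0.5574, 0.0083, 0.0887]
eef_rot: [[0.0, 0.984, 0.176], [-0.0, 0.176, -0.984], [-1.0, 0.0, 0.0]]
ft_force: [-0.9, -0.7, 2.0]
finger_gap: 0.0487
```

>>> {"method": "drive_tool", "body": {"series": [{"x": 0,"y": 0,"z": 0.02,"wx": 0,"wy": 0,"wz": 0,"jaw": 0.2},{"x": 0,"y": 0,"z": 0.05,"wx": 0,"wy": 0,"wz": 0,"jaw": 0.2},{"x": 0,"y": 0,"z": 0.1,"wx": 0,"wy": 0,"wz": 0,"jaw": 0.2},{"x": 0,"y": 0,"z": 0.17,"wx": 0,"wy": 0,"wz": 0,"jaw": 0.2},{"x": 0,"y": 0,"z": 0.25,"wx": 0,"wy": 0,"wz": 0,"jaw": 0.2},{"x": 0,"y": 0,"z": 0.33,"wx": 0,"wy": 0,"wz": 0,"jaw": 0.2},{"x": 0,"y": 0,"z": 0.42,"wx": 0,"wy": 0,"wz": 0,"jaw": 0.2},{"x": 0,"y": 0,"z": 0.51,"wx": 0,"wy": 0,"wz": 0,"jaw": 0.2},{"x": 0,"y": 0,"z": 0.6,"wx": 0,"wy": 0,"wz": 0,"jaw": 0.2},{"x": 0,"y": 0,"z": 0.66,"wx": 0,"wy": 0,"wz": 0,"jaw": 0.2},{"x": 0,"y": 0,"z": 0.68,"wx": 0,"wy": 0,"wz": 0,"jaw": 0.2},{"x": 0,"y": 0,"z": 0.68,"wx": 0,"wy": 0,"wz": 0,"jaw": 0.2}]}}

```text
time_s: 18.95
tool_pos: [0.5579, 0.0084, 0.2595]
eef_rot: [[0.002, 0.984, 0.176], [-0.0, 0.176, -0.984], [-1.0, 0.002, 0.001]]
ft_force: [-0.2, 0.4, -2.3]
finger_gap: 0.0491
```

>>> {"method": "drive_tool", "body": {"series": [{"x": 0,"y": 0,"z": 0,"wx": 0,"wy": 0,"wz": 0,"jaw": 0.2},{"x": 0,"y": 0,"z": 0,"wx": 0,"wy": 0,"wz": 0,"jaw": 0.2},{"x": 0,"y": 0,"z": 0,"wx": 0,"wy": 0,"wz": 0,"jaw": 0.2}]}}

```text
time_s: 19.25
tool_pos: [0.557, 0.0084, 0.2577]
eef_rot: [[-0.001, 0.984, 0.176], [0.0, 0.176, -0.984], [-1.0, -0.001, -0.001]]
ft_force: [-0.0, 0.7, -2.0]
finger_gap: 0.0489
```

```bash
python3 st.py 10 .558 .0085 .26; python3 - <<'E'
from h import *
I=[]
for n in('side','wrist'):
    s=snap(n);u,v=proj(s,(.558,.0085,.17));w=90;u=int(np.clip(u,w,511-w));v=int(np.clip(v,w,383-w));print(n,u-w,v-w)
    I.append(cv2.resize(s['frame'][v-w:v+w,u-w:u+w],(390,390),interpolation=2))
cv2.imwrite('pics/c5.png',cv2.cvtColor(np.hstack(I),cv2.COLOR_RGB2BGR))
E
```

```text
t 19.25 p [0.557  0.0084 0.2577] q [ 0.7   0.43 -0.98  1.74  0.39  1.18 -0.22] F [-0.   0.7 -2. ] gap 0.0489
turn [-0.0003 -0.0007 -0.0016]
shift [0.004 0.    0.009]
side 151 63
wrist 163 103
```

View pics/c5.png

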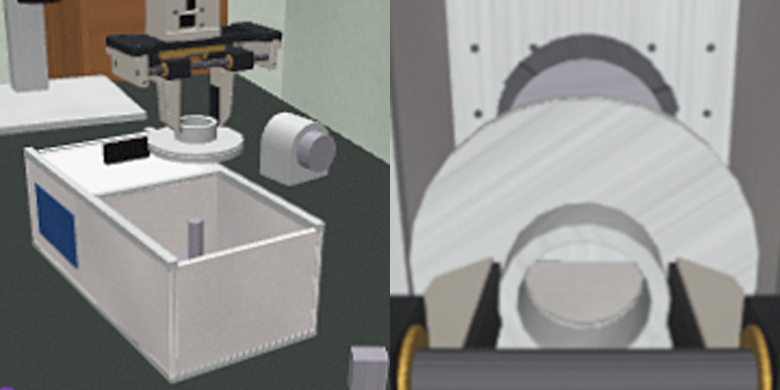

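The side view shows the outer lid level at (195,140), the inner lid's stem upright in the tin at (195,238), and the window open. The load is about 2 N, so only the outer lid is held. I hand the job in.

```bash
python3 -c "
from rig import workorder
print(workorder.close_job())"
```

```text
the job is handed in; nothing more can be done
None
```

I finished the job and handed it in at about 19 s of the 72 s allowed. The interface gives no verdict, so what follows rests on my own checks.

- **Window:** I gripped the handle and slid the window until it pushed back with about 12 N, which I took as the stop. The last picture still shows it open.
- **Seating the lids:** I carried the nested pair by the stem and lowered them onto the tin. The height stopped changing at 0.1064 m under 19 N, against a predicted 0.1065 m. I then let go of the stem.
- **Final hold:** I gripped the outer lid by its collar and lifted it straight up. By calculation it hangs about 174 mm over the rim and within about 2 mm sideways of the tin axis. The tool is upright, the fingers are 49 mm apart, and the load is about 2 N, which fits the outer lid alone.
- **Inner lid:** The last picture shows its stem upright in the tin.

**Disagreements and gaps:**
- The camera views of the tin and the lids differed by 1 to 3 mm, so I averaged them or corrected for the offset.
- One turn towards the lids went the wrong way and ran joint 7 to its limit and joint 3 close to its own. I turned back the other way, and nothing was touched.
- I did not re-measure the jar, gauge block or screwdriver at the end. The arm stayed well above them, and I felt no unexpected contact.

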